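Find the heavier clock weight and hold it out

ROBOT

A 7-joint arm with a two-finger parallel gripper is mounted at the origin on the work surface. World frame = base frame: x ahead of the robot, y to its left, z up, the work surface at z = 0. Lengths are in m, angles in rad, forces in N, time in s.
With the tool pointing down it reaches from about 0.425 to 0.925 m from the base axis. Payload 6.8 kg.
Tool frame: the origin (TCP) lies on the centre line of the jaws, within the pads' length; the fingertips stand 19 mm ahead of it and the grasp point (between the pads) is the TCP (ctrl.tip_reach is the distance from the TCP to the fingertips, in m); z points along the fingers, y is the line along which they close (so a half turn about z gives the same grasp; the last joint's range is limited). The gripper opens to 88 mm and grips with 3 to 60 N. Pads are 20 mm wide; open, the fingers measure 115 mm over their backs; the gripper's body (75 mm by 178 mm) begins 61 mm behind the grasp point.
Start: joints at [1.06, 0.477, 0.022, 1.555, -0.011, 1.109, -0.083], TCP at [0.265, -0.621, 0.242] pointing down, gripper open.
Joint ranges: [-2.96, 2.96], [-0.34, 2.1], [-1.41, 1.46], [0.24, 2.44], [-1.37, 4.51], [0.17, 1.92], [-2.96, 2.96]. Speed limits (rad/s): [2.39, 2.39, 3.14, 3.14, 3.14, 3.14, 3.14].

INTERFACE

Orientations are given as a unit quaternion [w, x, y, z].
In Python, from cell import ctrl gives the robot as it stands.
- The arm moves only by the shell command python3 -m inch 'ROWS' [OPENING]. ROWS is one flat JSON list of numbers that holds 1 to 8 rows one after another, with no inner brackets; each row has 6 numbers: dx, dy, dz in shares of 1000 mm (1.0 is 1000 mm), then a rotation vector rx, ry, rz in a scale on which 1.0 is 360 degrees; each row is the pose to reach, as a shift and turn from the pose commanded when the command began, along the tool's axes at that moment; what a row does not reach only later rows make up. A row lasts 1/12 s, in which the tool goes at most 0.0417 m and 0.125 rad, less where a joint would pass 70% of its speed; a pose out of reach is approached as far as the arm can. OPENING is the finger opening in m, set as the command begins (- or left out keeps the last). The fingers move at their own pace and stop on an object; the grip force is fixed at half the most. Time passes only in rows, so rows that do not move let the fingers close. It prints the time, the measured TCP pose, the force, the opening and the grip force at its end. Input that does not fit is refused with a message, and nothing moves.
- ctrl.sense(): the state, without advancing time (a new reading comes with each control period).
- ctrl.capture(name): name is "side" or "top" or "wrist"; returns a dict with "image" (480x640x3 uint8, red, green, blue), "z_map" (480x640 float32, m along the optical axis (not along the pixel's ray), 0 where there is no reading), "fx", "fy", "cx", "cy" (pixels), "R" (3x3) and "t" (3): a world point X has camera coordinates R X + t. Camera axes: x right, y down, z forward; pixel columns grow to the right and rows downward; lengths in m; the calibration is good to about 2 mm. A picture is of the moment at which its call begins.
- ctrl.close_job(): hands the job in; it is judged then, once.
The state is a dict: "clock": time; "q": joint angles; "joint_velocities": joint speeds; "effort": joint torques, N m; "tool_pos": TCP position; "eef_rot": TCP orientation; "contact_force": force on the tool from outside, world axes, zero at the start; "torque": the same for the moment, N m; "opening": finger opening in m; "gripper_force": force on a finger pad.
Only numpy, scipy, OpenCV 4.12 (cv2) and the standard library are available. Lean on these libraries where they do the work, as an engineer would, in place of code of your own. Each camera call takes 0.05 s, during which the arm holds its last target. There are 200 camera calls.

TASK

Two brass clock weights on the wooden tray look the same, but one has the heavier filling: lift each of them a few centimetres clear of the tray in turn, gripping gently (under 40 N, the thin shells dent) and setting down softly, to feel which is the heavier. The lighter one must end up standing upright on its own felt spot, let go; the heavier one is to be held out, upright and still, centred over the round green mat with its underside about 12 cm above it, and the program finishes while still holding it there. Do not tip over the weights or disturb anything else on the bench.

Things in the scene. Friction and masses are not known exactly. Their poses are not given: they have to be found in the camera images.
- weight_left: Brass clock weight, loose, on the left (tray's +y) spot: upright cylinder 44 mm diameter, 80 mm tall; nut and eyelet (12 mm wide) on top end 94 mm above the underside. Origin: centre of underside, z up its axis. Thin shell (dents above 40 N grip per finger), hidden filling that may shift 2 mm. Looks like the other; one weighs 0.5 to 0.7 kg, the other 0.25 to 0.31 kg, drawn anew each time.
- weight_right: Brass clock weight, loose, on the right (tray's -y) spot: upright cylinder 44 mm diameter, 80 mm tall; nut and eyelet (12 mm wide) on top end 94 mm above the underside. Origin: centre of underside, z up its axis. Thin shell (dents above 40 N grip per finger), hidden filling that may shift 2 mm. Looks like the other; one weighs 0.5 to 0.7 kg, the other 0.25 to 0.31 kg, drawn anew each time.
- tray: Flat dark-wood board without a rim, fixed to the bench, 130 mm (its x) by 240 mm (its y) by 12 mm thick, with two round blue felt spots 72 mm in diameter. Origin at the centre of its underside, on the bench. Its yaw differs by up to 0.35 rad; it may be left or right of the robot's centre line.
- spot_left (a point): Centre of the left felt spot (+65 mm along the tray's y), on the tray's top face, 12 mm above the bench; place of weight_left.
- spot_right (a point): Centre of the right felt spot (-65 mm along the tray's y), on the tray's top face, 12 mm above the bench; place of weight_right.
- mat: Round green bench mat, 110 mm in diameter, 4 mm thick, fixed. Origin at the centre of its underside.
- mat_top (a point): Centre of the green mat's top face, 4 mm above the bench; z up.
- pot: Bystander: small yellow plastic oil pot, 28 mm diameter, 22 mm tall, standing on the tray midway between the weights. Origin at the centre of its underside.
- loupe: Bystander: black eye loupe standing near the mat, 38 mm diameter, 34 mm tall. Origin at the centre of its underside.
- blower: Bystander: orange dust blower bulb standing near the mat, 60 mm diameter, 86 mm tall with its nozzle. Origin at the centre of its underside.
- screwdriver: Bystander: screwdriver lying near the robot, 170 mm long, origin near its middle, x along it.
- jar: Bystander: glass jar with a metal lid standing beyond the mat, 76 mm diameter, 74 mm tall. Origin at the centre of its underside.
Things that resemble listed ones, but are neither listed nor needed, are in the scene too. Leave any pink or red look-alike of the weight_right alone.

How it is judged:
By the outcome, as a careful person would: the job done as asked, in the order asked, and still so for the second after the job is handed in, while the arm keeps its last pose, push and grip.
It also fails if it takes over 72 s, if anything falls off the work surface, if the arm or the gripper's body presses on something with over 40 N, if the wrist force passes 120 N, or if a joint passes its speed limit or range.

## Working session

There is one attempt and no reset: what is moved stays moved. The work goes in short steps, Python scripts to look and compute and a shell command to move; the robot and the scene stay as the last step left them, time stands still between calls to the robot, and variables do not carry over. Pictures are saved under pics/ and viewed, at most 10 in all, crops included, and the job is handed in when it is done.

```bash
ls; mkdir -p pics
python3 - <<'E'
from cell import ctrl
import cv2,numpy as np
s=ctrl.sense();print(s, ctrl.tip_reach)
for n in("top","side"):
    c=ctrl.capture(n);cv2.imwrite(f"pics/{n}0.png",c["image"][:,:,::-1]);np.savez(f"/tmp/{n}0.npz",**c)
    print(n,c["fx"],c["cx"],c["cy"],c["R"],c["t"])
E
```

```text
pics
{'clock': 0.0, 'q': array([ 1.05990463,  0.47778435,  0.02232687,  1.55643273, -0.01149496,
        1.10931027, -0.08314456]), 'joint_velocities': array([ 1.56323992e-03, -6.99747164e-05,  1.61805253e-03,  9.31186815e-04,
       -1.18812792e-03,  1.34432860e-04,  1.91296766e-03]), 'effort': array([ 1.43943607e-04, -5.82853174e+01,  1.53496217e+00, -2.72608852e+01,
       -5.42883191e-02,  1.69728685e-02,  1.56301307e-04]), 'tool_pos': array([ 0.26436393, -0.62046081,  0.24069992]), 'eef_rot': array([-8.69463024e-04,  9.79788820e-01,  2.00032628e-01, -2.45084041e-04]), 'contact_force': array([0.35170409, 0.64743636, 0.16209954]), 'torque': array([ 0.08508058,  0.04676605, -0.02173854]), 'gripper_force': 0.0, 'opening': 0.0879409935141339} 0.019
top 572.9415859545195 315.1834526468007 230.07592096469634 [[ 2.01342816e-02 -9.99797182e-01  4.52924577e-04]
 [-9.93290180e-01 -2.00548382e-02 -1.13896542e-01]
 [ 1.13882525e-01  1.84333952e-03 -9.93492513e-01]] [-0.00539958  0.46409742  1.07089365]
side 457.85032803924 322.67052619208016 246.12941907001544 [[-0.87344985 -0.48681661 -0.00974393]
 [-0.28969148  0.53564291 -0.79319955]
 [ 0.39136198 -0.68999729 -0.60888384]] [0.41860859 0.16378771 0.66624096]
```

View pics/top0.png

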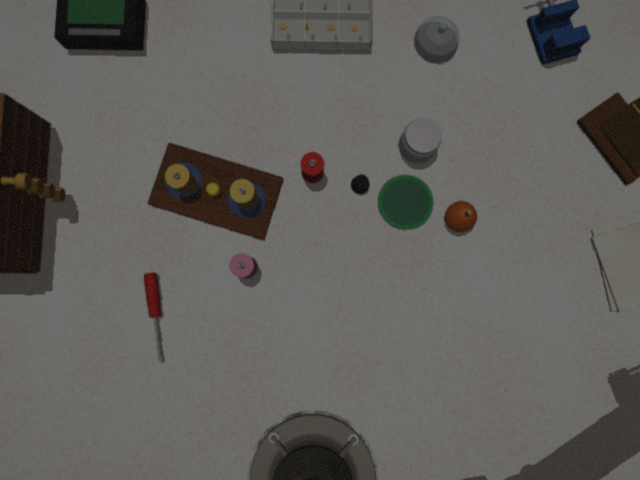

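View pics/side0.png

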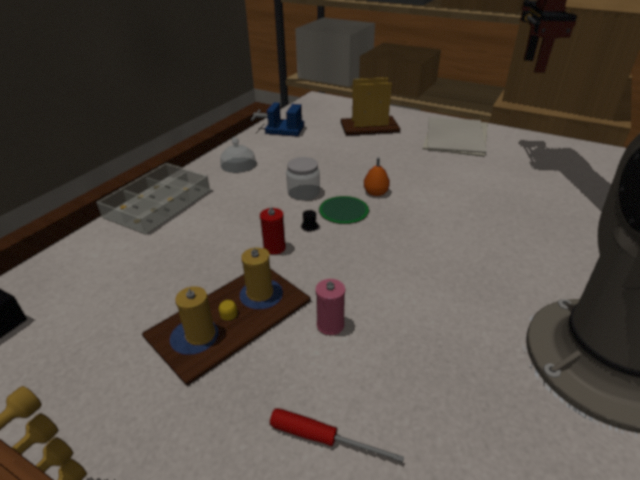

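Top view: the weights are at about (178,176) and (243,192), the pot at (213,189) and the mat at (405,202). The red look-alike is at (312,165) and the pink one at (242,265). Side view: weights at (195,315) and (257,275), mat at (344,209). Next I'll measure these by triangulation and plane rays.

```bash
cat > h.py <<'E'
import numpy as np,cv2
from scipy.spatial.transform import Rotation as Ro
def ray(c,u,v):
    d=np.array([(u-c["cx"])/c["fx"],(v-c["cy"])/c["fy"],1.]);R=c["R"];return -R.T@c["t"],R.T@d
def plane(c,u,v,z):
    o,d=ray(c,u,v);return o+d*(z-o[2])/d[2]
def tri(c1,p1,c2,p2):
    o1,d1=ray(c1,*p1);o2,d2=ray(c2,*p2)
    s,*_=np.linalg.lstsq(np.c_[d1,-d2],o2-o1,rcond=None)
    a,b=o1+d1*s[0],o2+d2*s[1];return (a+b)/2,np.linalg.norm(a-b)
def proj(c,X):
    p=c["R"]@X+c["t"];return np.array([c["fx"]*p[0]/p[2]+c["cx"],c["fy"]*p[1]/p[2]+c["cy"]])
def blobs(c,lo,hi,amin=30,roi=None):
    m=cv2.inRange(cv2.cvtColor(c["image"],cv2.COLOR_RGB2HSV),np.array(lo),np.array(hi))
    if roi: k=np.zeros_like(m);x0,y0,x1,y1=roi;k[y0:y1,x0:x1]=1;m=m*k
    n,l,s,g=cv2.connectedComponentsWithStats(m)
    return [(g[i].round(1),s[i],(l==i)) for i in range(1,n) if s[i,4]>=amin]
E
python3 - <<'E'
from h import *
T=np.load("/tmp/top0.npz");S=np.load("/tmp/side0.npz")
T={k:T[k] for k in T};S={k:S[k] for k in S}
rois={"top":(140,135,290,245),"side":(140,230,315,380)}
for n,c in(("top",T),("side",S)):
    print(n,"gold",[(g,s) for g,s,_ in blobs(c,(18,90,60),(32,255,255),60,rois[n])])
    print("blue",[(g,s) for g,s,_ in blobs(c,(95,70,30),(125,255,255),40,rois[n])])
    # eyelet: low saturation
    print("eye",[(g,s) for g,s,_ in blobs(c,(0,0,40),(180,75,255),4,(165,160,260,205) if n=="top" else (175,245,275,300))])
    print("green",[(g,s) for g,s,_ in blobs(c,(60,80,40),(90,255,255),300,(300,150,450,250))])
mt=[g for g,s,_ in blobs(T,(60,80,40),(90,255,255),300,(300,150,450,250))][0]
ms=[g for g,s,_ in blobs(S,(60,80,40),(90,255,255),300,(300,150,450,250))][0]
print("mat",tri(T,mt,S,ms),plane(T,*mt,.004),plane(S,*ms,.004))
# tray
m=cv2.inRange(T["image"],(15,8,5),(110,80,75))
im=T["image"];
k=np.zeros(m.shape,np.uint8);k[130:250,135:295]=1
b=im.astype(int);bg=(b.min(2)<70).astype(np.uint8)*k
bg=cv2.morphologyEx(bg,cv2.MORPH_CLOSE,np.ones((5,5)))
ct=max(cv2.findContours(bg,0,1)[0],key=cv2.contourArea)
q=np.array([plane(T,*p[0],.012)[:2] for p in ct],np.float32)
r=cv2.minAreaRect(q);print("tray",r)
for n,c in(("top",T),("side",S)):
    print(n,"z",[ (round(float(c["z_map"][int(v),int(u)]),3)) for u,v in ([(178,182),(243,199),(405,202)] if n=="top" else [(195,320),(257,275),(344,209)])])
cv2.imwrite("pics/z.png",np.hstack([cv2.resize(T["image"][140:240,140:290,::-1],None,fx=2.6,fy=2.6,interpolation=2),cv2.resize(S["image"][240:340,160:310,::-1],None,fx=2.6,fy=2.6,interpolation=2)]))
E
```

```text
top gold [(array([176.6, 175.6]), array([164, 163,  26,  26, 447], dtype=int32)), (array([241.7, 190.4]), array([229, 178,  26,  26, 453], dtype=int32)), (array([212.2, 188.1]), array([206, 182,  14,  14, 150], dtype=int32))]
blue [(array([194.3, 172.3]), array([182, 163,  20,  26, 151], dtype=int32)), (array([175.1, 192.4]), array([166, 184,  24,  14,  93], dtype=int32)), (array([248.5, 205.3]), array([229, 184,  36,  34, 395], dtype=int32))]
eye [(array([247.6, 163.2]), array([225, 160,  35,  11, 198], dtype=int32)), (array([186.9, 164.4]), array([179, 162,  20,   8,  34], dtype=int32)), (array([176.3, 175.3]), array([173, 173,   7,   6,  33], dtype=int32)), (array([200.8, 173.5]), array([200, 172,   2,   4,   4], dtype=int32)), (array([195.2, 177.1]), array([193, 174,   5,   8,  11], dtype=int32)), (array([201.3, 182.4]), array([200, 179,   3,   8,   9], dtype=int32)), (array([170.9, 186.6]), array([165, 181,  16,  13,  21], dtype=int32)), (array([254.9, 184.8]), array([252, 182,   8,   8,  18], dtype=int32)), (array([171.4, 193.5]), array([165, 187,  14,  12,  18], dtype=int32)),
[... 836 characters left out ...]
 (array([271.7, 262.2]), array([269, 255,   6,  17,  88], dtype=int32)), (array([272.1, 281.6]), array([271, 280,   4,   5,  10], dtype=int32)), (array([243.7, 292.4]), array([239, 285,  12,  15,  45], dtype=int32)), (array([190., 294.]), array([187, 290,   7,   8,  45], dtype=int32))]
green [(array([343.7, 209.6]), array([ 320,  197,   49,   26, 1023], dtype=int32))]
mat (array([ 0.52557631, -0.17306776, -0.0021884 ]), np.float64(0.0035824572823649763)) [ 0.52620743 -0.17143687  0.004     ] [ 0.51957516 -0.16497047  0.004     ]
tray ((0.5394489765167236, 0.20050884783267975), (0.2408033013343811, 0.13091398775577545), 74.0262451171875)
top z [1.044, 1.038, 1.126]
side z [0.648, 0.718, 0.99]
```

View pics/z.png

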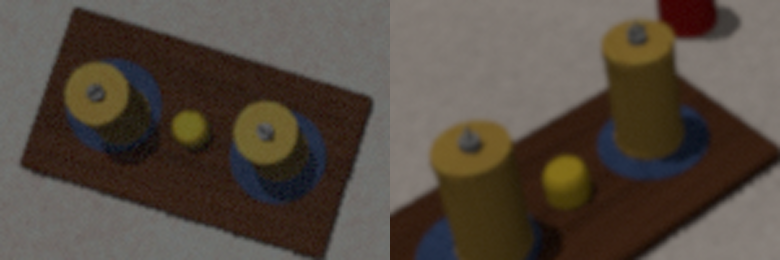

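The crops show both weights upright, each with its eyelet at the centre of the top disc. The tray fits as 241 × 131 mm. Next I'll triangulate the eyelets and cross-check them against the tray-derived spots.

```bash
cat >> h.py <<'E'
def delta(P,yaw_y=None,s=None):
    """shift in tool axes + rz to reach world P with tool y heading yaw_y (tool down)"""
    from cell import ctrl
    s=s or ctrl.sense();q=s["eef_rot"];R=Ro.from_quat([q[1],q[2],q[3],q[0]])
    d=R.inv().apply(np.array(P)-s["tool_pos"])
    if yaw_y is None: Rt=None;rv=0
    else:
        y=np.array([np.cos(yaw_y),np.sin(yaw_y),0]);z=np.array([0,0,-1.]);x=np.cross(y,z)
        rv=(R.inv()*Ro.from_matrix(np.c_[x,y,z])).as_rotvec()
    print("pos",s["tool_pos"].round(4),"d",d.round(4),"rv",np.round(rv,4),"F",s["contact_force"].round(2),"op",round(s["opening"],4),"gf",round(s["gripper_force"],1),"t",s["clock"])
E
python3 - <<'E'
from h import *
T=np.load("/tmp/top0.npz");S=np.load("/tmp/side0.npz")
T={k:T[k] for k in T};S={k:S[k] for k in S}
for nm,a,b in(("L",(176.3,175.3),(190,294)),("R",(241.4,190.2),(254.4,252.9))): print(nm,"eyelet",tri(T,a,S,b),plane(T,*a,.1),plane(S,*b,.1))
for nm,a in(("L",(176.6,175.6)),("R",(241.7,190.4))): print(nm,"disc@.092",plane(T,*a,.092))
print("pot",plane(T,212.2,188.1,.034))
print("spots",[ (.5394+k*.065*np.cos(np.radians(74.03)),.2005+k*.065*np.sin(np.radians(74.03))) for k in(1,-1)])
delta((.44,.0,.24),np.radians(-16))
delta((.5215,.138,.24),np.radians(-16))
E
```

```text
L eyelet (array([0.55051532, 0.25739648, 0.09418256]), np.float64(0.0020580944509888395)) [0.55017315 0.25658406 0.1       ] [0.54425348 0.2612118  0.1       ]
R eyelet (array([0.52519007, 0.13819286, 0.09482559]), np.float64(0.0023079600921605743)) [0.52526167 0.1381012  0.1       ] [0.51968229 0.14296912 0.1       ]
L disc@.092 [0.55128938 0.25801527 0.092     ]
R disc@.092 [0.52636903 0.13861548 0.092     ]
pot [0.54029594 0.20307887 0.034     ]
spots [(np.float64(0.5572837101695981), np.float64(0.2629913826904943)), (np.float64(0.5215162898304019), np.float64(0.1380086173095057))]
pos [ 0.2644 -0.6205  0.2408] d [ 0.4048 -0.502   0.0016] rv [-1.600e-03 -6.000e-04 -8.887e-01] F [-0.32  0.14 -0.58] op 0.0875 gf 0.0 t 0.1
pos [ 0.2644 -0.6205  0.2408] d [ 0.5339 -0.597   0.0017] rv [-1.600e-03 -6.000e-04 -8.887e-01] F [-0.32  0.14 -0.58] op 0.0875 gf 0.0 t 0.1
```

Cross-checks agree to a few mm (the side camera is biased about 6 mm low in z). Moving to a waypoint in front, turning the jaws along the tray's x.

The rows are not in the units I measure in: turns go in shares of 360 degrees. I convert before sending: -0.8 rad is -0.1273.

```bash
python3 -m inch '[0.03,-0.03,0,0,0,-0.0159,0.06,-0.06,0,0,0,-0.0318,0.085,-0.09,0,0,0,-0.0477,0.115,-0.12,0,0,0,-0.0637,0.14,-0.15,0,0,0,-0.0796,0.17,-0.18,0,0,0,-0.0955,0.195,-0.21,0,0,0,-0.1114,0.22,-0.24,0,0,0,-0.1273]' && python3 -c "
from h import *;delta((.48,0,.24),np.radians(-16))"
```

```text
clock: 0.77
tool_pos: [0.3731, -0.3117, 0.2415]
eef_rot: [-0.0, 0.823, 0.568, -0.0]
contact_force: [0.9, -0.2, 0.2]
opening: 0.0876
gripper_force: 0.0
pos [ 0.3731 -0.3117  0.2415] d [ 0.3294 -0.0106  0.0015] rv [-0.0003  0.0001 -0.0834] F [ 0.92 -0.24  0.2 ] op 0.0876 gf 0.0 t 0.7667
```

Scaled: -0.083 rad is -0.0132.

```bash
python3 -m inch '[0.04,0,0,0,0,-0.0064,0.08,0,0,0,0,-0.0127,0.12,-0.01,0,0,0,-0.0132,0.16,-0.01,0,0,0,-0.0132,0.2,-0.01,0,0,0,-0.0132,0.24,-0.01,0,0,0,-0.0132,0.28,-0.01,0,0,0,-0.0132,0.315,-0.01,0,0,0,-0.0132]'
python3 - <<'E'
from h import *
from cell import ctrl
delta((.5255,.1384,.24),np.radians(-16));delta((.551,.2575,.24),np.radians(-16))
c=ctrl.capture("wrist");cv2.imwrite("pics/w1.png",c["image"][:,:,::-1]);np.savez("/tmp/w1.npz",**c)
E
```

```text
clock: 1.43
tool_pos: [0.4772, -0.0139, 0.2417]
eef_rot: [-0.0, 0.8, 0.6, 0.0]
contact_force: [0.5, -0.5, -0.2]
opening: 0.0879
gripper_force: 0.0
pos [ 0.4772 -0.0139  0.2417] d [0.1597 0.0037 0.0018] rv [ 0.0002 -0.0002 -0.0048] F [ 0.46 -0.5  -0.24] op 0.0879 gf 0.0 t 1.4333
pos [ 0.4772 -0.0139  0.2417] d [ 0.2812 -0.0052  0.0018] rv [ 0.0002 -0.0002 -0.0048] F [ 0.46 -0.5  -0.24] op 0.0879 gf 0.0 t 1.4333
```

View pics/w1.png

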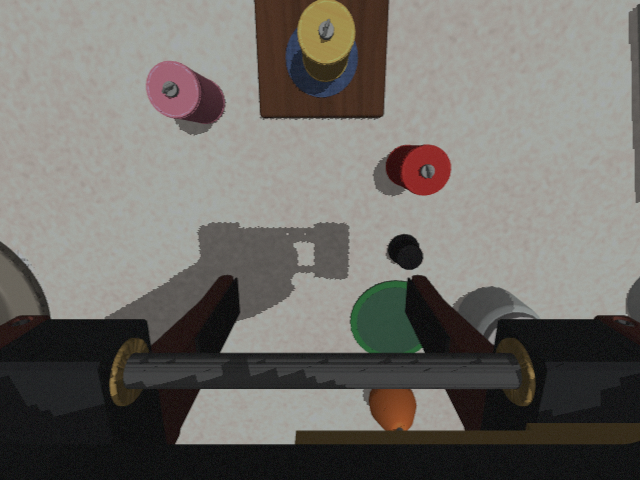

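The wrist view shows the right weight (eyelet about (326,30)) on its blue spot, and the mat at about (400,318), partly hidden by a finger. I'll go 8 cm closer and measure again for a two-place triangulation.

```bash
python3 -m inch '[0.04,0,0,0,0,0,0.08,0,0,0,0,0,0.08,0,0,0,0,0]'
python3 - <<'E'
from h import *
from cell import ctrl
c=ctrl.capture("wrist");cv2.imwrite("pics/w2.png",c["image"][:,:,::-1]);np.savez("/tmp/w2.npz",**c)
w=np.load("/tmp/w1.npz");w={k:w[k] for k in w}
for n,k in(("w1",w),("w2",c)):
    print(n,"gold",[(g,s) for g,s,_ in blobs(k,(20,90,90),(32,255,255),60,(250,0,420,300))])
    print("eye",[(g,s) for g,s,_ in blobs(k,(0,0,40),(180,60,255),15,(300,10,350,240)) if s[4]<600])
    print("blue",[(g,s) for g,s,_ in blobs(k,(95,80,30),(125,255,255),60,(250,0,420,300))])
delta((.5255,.1384,.24),np.radians(-16))
E
```

```text
clock: 1.73
tool_pos: [0.5004, 0.0683, 0.2421]
eef_rot: [-0.001, 0.798, 0.603, 0.002]
contact_force: [0.2, 0.2, 0.1]
opening: 0.0877
gripper_force: 0.0
w1 gold [(array([325.8,  31.4]), array([ 297,    0,   59,   65, 2716], dtype=int32))]
eye [(array([325.9,  29.6]), array([318,  19,  16,  21, 230], dtype=int32))]
blue [(array([316. ,  71.9]), array([ 286,   29,   72,   68, 1632], dtype=int32))]
w2 gold [(array([317.4,   4.6]), array([294,   0,  46,  13, 424], dtype=int32)), (array([322.7,  75.8]), array([309,  62,  28,  29, 619], dtype=int32)), (array([326.9, 147.2]), array([ 301,  120,   53,   55, 2076], dtype=int32))]
eye [(array([341.7,  15.3]), array([341,  10,   2,  10,  15], dtype=int32)), (array([327.1, 147.8]), array([321, 141,  14,  15, 159], dtype=int32))]
blue [(array([332.5,  25.2]), array([ 287,    0,   74,   50, 1134], dtype=int32)), (array([313.8, 146.5]), array([ 289,  113,   67,   69, 1207], dtype=int32))]
pos [0.4997 0.0646 0.2417] d [0.078  0.0046 0.0019] rv [-0.0004 -0.0022  0.0015] F [ 0.19  0.37 -0.48] op 0.0878 gf 0.0 t 1.7833
```

View pics/w2.png

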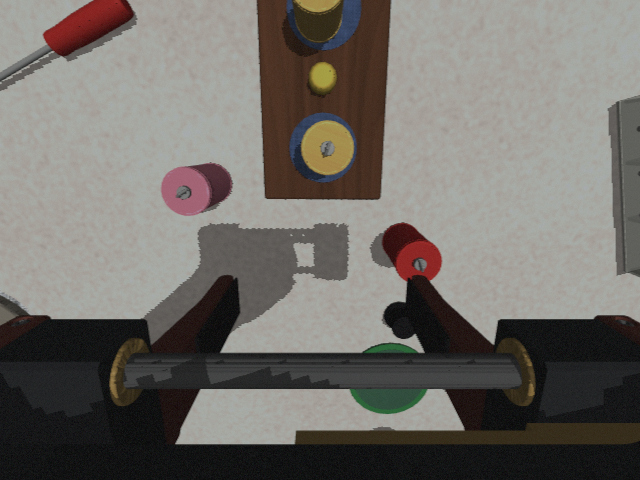

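This view shows the right weight from almost directly above, eyelet at (327,148), with its spot around it, the pot at (322,77) and the left weight's base at (317,10).

Run:
```python
from h import *
L=lambda n:(lambda w:{k:w[k] for k in w})(np.load(n))
a,b,T=L("/tmp/w1.npz"),L("/tmp/w2.npz"),L("/tmp/top0.npz")
print("R eyelet w1/w2",tri(a,(325.9,29.6),b,(327.1,147.8)),plane(b,327.1,147.8,.1),"T/w2",tri(T,(241.4,190.2),b,(327.1,147.8)))
# disc top: circle of bright gold
(x,y),r=cv2.minEnclosingCircle(np.argwhere(blobs(b,(20,90,90),(32,255,255),1500,(250,100,420,300))[0][2])[:,::-1].astype(np.float32))
print("disc",x,y,r,plane(b,x,y,.092), "r m",r/b["fx"]*(-b["R"].T@b["t"])[2])
m=blobs(b,(95,80,30),(125,255,255),600,(250,105,420,300))
for g,s,k in m:
    (x,y),r=cv2.minEnclosingCircle(np.argwhere(k)[:,::-1].astype(np.float32));print("spotR",x,y,r,plane(b,x,y,.012))
print("pot",plane(b,322.7,75.8,.03), "pink",plane(b,183,192,.094),"red",plane(b,419,264,.094),"campos",-b["R"].T@b["t"])
print("trayedge right end mid",plane(b,323,198,.012))
```

```text
R eyelet w1/w2 (array([0.52388508, 0.13970447, 0.09503973]), np.float64(7.374383113336777e-05)) [0.52378462 0.13973713 0.1       ] T/w2 (array([0.52447358, 0.13888632, 0.10049413]), np.float64(0.0022011008471758344))
disc 327.0145568847656 147.15048217773438 27.169538497924805 [0.52396117 0.14022429 0.092     ] r m 0.031065219577278067
spotR 322.5 147.08824157714844 34.529178619384766 [0.52041287 0.14137216 0.012     ]
pot [0.53854708 0.20482336 0.03      ] pink [0.39455629 0.13820878 0.094     ] red [0.57718997 0.01830203 0.094     ] campos [0.52006465 0.14104845 0.38430827]
trayedge right end mid [0.50614027 0.08887174 0.012     ]
```

```bash
python3 -m inch '[0.04,0.003,0,0,0,0,0.078,0.003,0,0,0,0,0.078,0.003,0.03,0,0,0,0.078,0.003,0.065,0,0,0,0.078,0.003,0.1,0,0,0,0.078,0.003,0.12,0,0,0,0.078,0.003,0.13,0,0,0,0.078,0.003,0.13,0,0,0]'
python3 - <<'E'
from h import *
from cell import ctrl
delta((.524,.1395,.062),np.radians(-16))
c=ctrl.capture("wrist");cv2.imwrite("pics/w3.png",c["image"][:,:,::-1])
E
```

```text
clock: 2.45
tool_pos: [0.5228, 0.1324, 0.1095]
eef_rot: [-0.001, 0.801, 0.599, -0.002]
contact_force: [-0.4, -0.5, 1.3]
opening: 0.0884
gripper_force: 0.0
pos [0.5228 0.1324 0.1095] d [ 0.0073 -0.0006  0.0474] rv [-0.0037  0.003  -0.0068] F [-0.42 -0.48  1.34] op 0.0884 gf 0.0 t 2.45
```

View pics/w3.png

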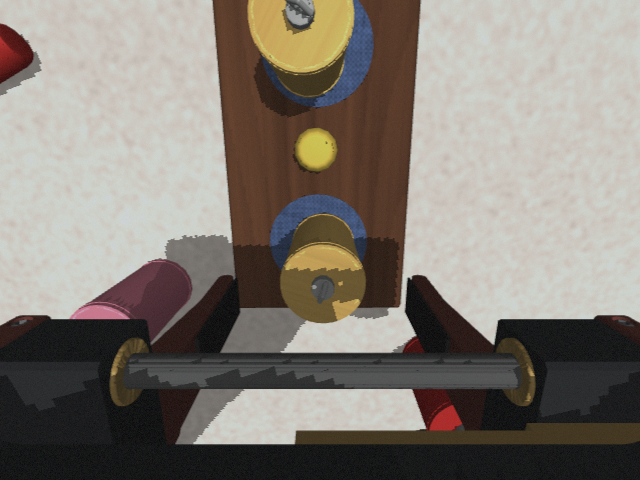

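The weight sits centred between the open fingers, eyelet at (322,290), with nothing near the fingers' path. Going down to grasp height.

Scaled: -0.006 rad is -0.001.

```bash
python3 -m inch '[0.003,0,0.015,0,0,-0.0005,0.006,0,0.03,0,0,-0.001,0.006,0,0.04,0,0,-0.001,0.006,0,0.046,0,0,-0.001,0.006,0,0.047,0,0,-0.001,0.006,0,0.047,0,0,-0.001]' && python3 -c "
from h import *;delta((.524,.1395,.062),np.radians(-16))"
```

```text
clock: 3.0
tool_pos: [0.5262, 0.1399, 0.0652]
eef_rot: [0.0, 0.799, 0.602, 0.0]
contact_force: [0.2, -0.1, 0.9]
opening: 0.0877
gripper_force: 0.0
pos [0.5262 0.1399 0.0652] d [-0.001  -0.0021  0.0031] rv [ 0.0005 -0.     -0.0002] F [ 0.16 -0.15  0.93] op 0.0877 gf 0.0 t 3.0
```

```bash
python3 -m inch '[0,-0.002,0.002,0,0,0,0,-0.002,0.002,0,0,0,0,-0.002,0.002,0,0,0,0,-0.002,0.002,0,0,0,0,-0.002,0.002,0,0,0,0,-0.002,0.002,0,0,0,0,-0.002,0.002,0,0,0,0,-0.002,0.002,0,0,0]' 0.02; python3 -c "
from h import *;delta((.524,.1395,.062),np.radians(-16))"
```

```text
clock: 3.67
tool_pos: [0.5246, 0.1406, 0.0629]
eef_rot: [0.0, 0.799, 0.602, 0.0]
contact_force: [1.6, -0.2, 0.4]
opening: 0.0446
gripper_force: 30.0
pos [0.5246 0.1406 0.0629] d [-0.0012 -0.0003  0.0009] rv [ 0.0009 -0.0004 -0.    ] F [ 1.64 -0.17  0.37] op 0.0446 gf 30.0 t 3.6667
```

```bash
python3 -m inch '[0,0,-0.002,0,0,0,0,0,-0.008,0,0,0,0,0,-0.018,0,0,0,0,0,-0.03,0,0,0,0,0,-0.04,0,0,0,0,0,-0.047,0,0,0,0,0,-0.05,0,0,0,0,0,-0.05,0,0,0]'; for i in 1 2 3; do python3 -m inch '[0,0,0,0,0,0,0,0,0,0,0,0]'|egrep 'force|pos|open'; done
python3 - <<'E'
from cell import ctrl
import cv2
c=ctrl.capture("side");cv2.imwrite("pics/s1.png",c["image"][180:420,100:420,::-1])
E
```

```text
clock: 4.33
tool_pos: [0.5246, 0.1408, 0.1139]
eef_rot: [0.0, 0.799, 0.602, 0.001]
contact_force: [0.1, 0.4, -6.5]
opening: 0.0442
gripper_force: 30.0
tool_pos: [0.5236, 0.1404, 0.1123]
contact_force: [-0.7, 0.7, -7.7]
opening: 0.0443
gripper_force: 30.0
tool_pos: [0.5237, 0.1405, 0.1122]
contact_force: [0.4, 0.3, -6.0]
opening: 0.0444
gripper_force: 30.0
tool_pos: [0.5238, 0.1406, 0.1124]
contact_force: [-0.2, -0.1, -5.9]
opening: 0.0439
gripper_force: 30.0
```

View pics/s1.png

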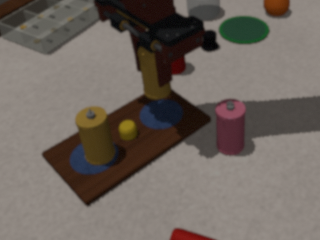

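The right weight hangs upright and clear of the tray, weighing about 6.2 N, so it is the heavier one. I'll set it down softly and weigh the left one as asked.

```bash
python3 -m inch '[0,0,0.008,0,0,0,0,0,0.02,0,0,0,0,0,0.032,0,0,0,0,0,0.04,0,0,0,0,0,0.044,0,0,0,0,0,0.046,0,0,0,0,0,0.047,0,0,0,0,0,0.048,0,0,0]'|egrep 'force|pos|open'; python3 -m inch '[0,0,0.0005,0,0,0,0,0,0.001,0,0,0,0,0,0.001,0,0,0]'|egrep 'force|pos|open'
```

```text
tool_pos: [0.5243, 0.1408, 0.0647]
contact_force: [0.1, 0.0, -6.0]
opening: 0.0441
gripper_force: 30.0
tool_pos: [0.5242, 0.1407, 0.0639]
contact_force: [-0.6, 0.4, -6.5]
opening: 0.0445
gripper_force: 30.0
```

```bash
python3 -m inch '[0,0,0.0005,0,0,0,0,0,0.001,0,0,0,0,0,0.001,0,0,0]'|egrep 'force|pos|open'
```

```text
tool_pos: [0.5242, 0.1407, 0.0629]
contact_force: [-0.1, 0.1, -3.9]
opening: 0.0444
gripper_force: 30.0
```

```bash
python3 -m inch '[0,0,0.0003,0,0,0,0,0,0.0006,0,0,0,0,0,0.0006,0,0,0]'|egrep 'force|pos|open'
```

```text
tool_pos: [0.5243, 0.1407, 0.0629]
contact_force: [-2.3, -1.3, 4.7]
opening: 0.0443
gripper_force: 30.0
```

Set down (the force went from −6 N to +4.7 N). Releasing and rising.

```bash
python3 -m inch '[0,0,-0.0004,0,0,0,0,0,-0.0004,0,0,0,0,0,-0.0004,0,0,0,0,0,-0.0004,0,0,0,0,0,-0.0004,0,0,0,0,0,-0.0004,0,0,0,0,0,-0.0004,0,0,0,0,0,-0.0004,0,0,0]' 0.088|egrep 'force|pos|open';python3 -m inch '[0,0,-0.01,0,0,0,0,0,-0.03,0,0,0,0,0,-0.06,0,0,0,0,0,-0.09,0,0,0,0,0,-0.12,0,0,0,0,0,-0.135,0,0,0,0,0,-0.14,0,0,0,0,0,-0.14,0,0,0]'|egrep 'clock|pos|open'
python3 - <<'E'
from h import *
from cell import ctrl
delta((.551,.2575,.2),np.radians(-16))
c=ctrl.capture("wrist");cv2.imwrite("pics/w4.png",c["image"][:,:,::-1]);np.savez("/tmp/w4.npz",**c)
print("eye",[(g,s,plane(c,*g,.1)) for g,s,_ in blobs(c,(0,0,40),(180,60,255),15,(290,20,360,340)) if s[4]<800 and s[4]>80])
print("gold",[(g,s,plane(c,*g,.092)) for g,s,_ in blobs(c,(20,90,90),(32,255,255),900,(250,0,420,340))])
print("blue",[(g,s) for g,s,_ in blobs(c,(95,80,30),(125,255,255),60,(230,0,420,340))])
E
```

```text
tool_pos: [0.524, 0.1406, 0.0624]
contact_force: [-0.3, -0.3, -0.7]
opening: 0.0877
gripper_force: 0.0
clock: 7.63
tool_pos: [0.5247, 0.1409, 0.2041]
opening: 0.0874
pos [0.5247 0.1409 0.2041] d [ 0.1194 -0.0069  0.0043] rv [ 0.0028 -0.0013  0.0001] F [-0.26 -0.54 -0.54] op 0.0874 gf 0.0 t 7.6333
eye [(array([310. ,  78.6]), array([302,  69,  17,  20, 262], dtype=int32), array([0.54909666, 0.25798148, 0.1       ])), (array([321.1, 249. ]), array([314, 241,  15,  18, 186], dtype=int32), array([0.52326554, 0.14136438, 0.1       ]))]
gold [(array([310.5,  79.8]), array([ 279,   45,   64,   70, 3242], dtype=int32), array([0.54936355, 0.2585866 , 0.092     ])), (array([320.6, 244. ]), array([ 294,  219,   55,   55, 1848], dtype=int32), array([0.52333676, 0.14306494, 0.092     ]))]
blue [(array([337. ,  91.5]), array([ 282,   43,   76,   85, 1378], dtype=int32)), (array([315.4, 210.7]), array([ 284,  190,   70,   56, 1365], dtype=int32))]
```

View pics/w4.png

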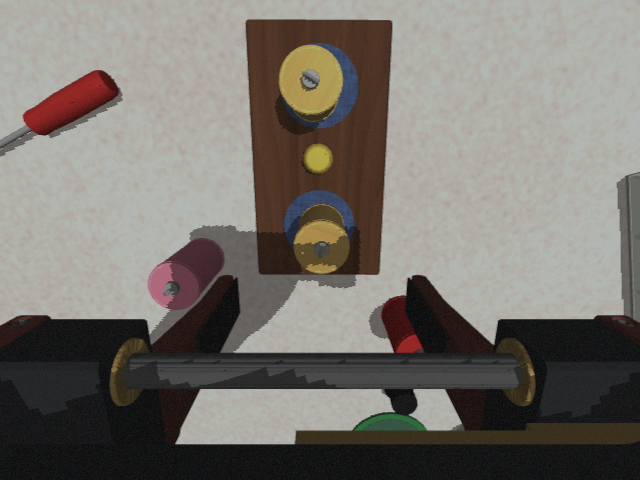

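Both stand upright: right eyelet at (321,249), left at (310,79). The left one sits towards the −x side of its spot, whose right edge is at about x=358. Going to the left weight.

```bash
python3 -m inch '[0.04,-0.003,0,0,0,0,0.08,-0.006,0,0,0,0,0.112,-0.0085,0,0,0,0,0.119,-0.0085,0.01,0,0,0,0.119,-0.0085,0.03,0,0,0,0.119,-0.0085,0.05,0,0,0,0.119,-0.0085,0.06,0,0,0,0.119,-0.0085,0.06,0,0,0]'|egrep 'clock|pos|open'
python3 - <<'E'
from h import *
from cell import ctrl
w=np.load("/tmp/w4.npz");w={k:w[k] for k in w}
print("spotL",plane(w,316,85.5,.012)); 
q=np.array([plane(w,*p,.012)[:2] for p in((247,20),(391,20),(380,274),(260,274))],np.float32);r=cv2.minAreaRect(q);print(r,q.mean(0))
delta((.5495,.258,.063),np.radians(-16))
E
```

```text
clock: 8.35
tool_pos: [0.5464, 0.2555, 0.1384]
opening: 0.0879
spotL [0.55437878 0.26665119 0.012     ]
((0.5395618081092834, 0.20252031087875366), (0.23631048202514648, 0.12745630741119385), 73.9532699584961) [0.5392465  0.20257166]
pos [0.5464 0.2555 0.1384] d [0.0036 0.0027 0.0754] rv [-0.0052  0.0051  0.0004] F [ 0.03 -0.74 -0.31] op 0.0879 gf 0.0 t 8.35
```

```bash
python3 -m inch '[0.001,0.001,0.02,0,0,0,0.002,0.002,0.04,0,0,0,0.003,0.002,0.06,0,0,0,0.003,0.002,0.07,0,0,0,0.003,0.002,0.074,0,0,0,0.003,0.002,0.075,0,0,0,0.003,0.002,0.075,0,0,0]'|egrep 'clock|force|pos|open'; python3 -c "
from h import *
delta((.5495,.258,.063),np.radians(-16))"
```

```text
clock: 8.93
tool_pos: [0.5517, 0.2599, 0.0682]
contact_force: [0.3, 0.1, -0.7]
opening: 0.0875
gripper_force: 0.0
pos [0.5517 0.2599 0.0682] d [-0.0024 -0.0016  0.0052] rv [ 0.0006 -0.0006  0.0001] F [ 0.27  0.07 -0.65] op 0.0875 gf 0.0 t 8.9333
```

```bash
python3 -m inch '[-0.001,-0.001,0.001,0,0,0,-0.002,-0.0015,0.002,0,0,0,-0.002,-0.0015,0.003,0,0,0,-0.002,-0.0015,0.003,0,0,0]'|egrep 'pos'; python3 -m inch '[0,0,0,0,0,0,0,0,0,0,0,0,0,0,0,0,0,0,0,0,0,0,0,0,0,0,0,0,0,0,0,0,0,0,0,0,0,0,0,0,0,0,0,0,0,0,0,0]' 0.02|egrep 'force|pos|open'
```

```text
tool_pos: [0.5495, 0.2581, 0.0648]
tool_pos: [0.5496, 0.2582, 0.0645]
contact_force: [0.6, -0.2, 0.2]
opening: 0.0441
gripper_force: 30.0
```

```bash
python3 -m inch '[0,0,-0.002,0,0,0,0,0,-0.008,0,0,0,0,0,-0.018,0,0,0,0,0,-0.03,0,0,0,0,0,-0.04,0,0,0,0,0,-0.047,0,0,0,0,0,-0.05,0,0,0,0,0,-0.05,0,0,0]' >/dev/null; for i in 1 2 3; do python3 -m inch '[0,0,0,0,0,0,0,0,0,0,0,0,0,0,0,0,0,0]'|egrep 'force|pos|open'; done
```

```text
tool_pos: [0.549, 0.2579, 0.1138]
contact_force: [-0.1, -0.2, -2.6]
opening: 0.0441
gripper_force: 30.0
tool_pos: [0.5492, 0.2582, 0.1142]
contact_force: [-0.1, 0.1, -3.1]
opening: 0.0443
gripper_force: 30.0
tool_pos: [0.5493, 0.2582, 0.1144]
contact_force: [1.2, -0.7, -2.2]
opening: 0.0442
gripper_force: 30.0
```

Left weighs about 2.7 N against 6.2 N for the right, so the left is the lighter. I'll lower it onto the centre of its spot.

```bash
python3 -m inch '[0.002,0.001,0.006,0,0,0,0.005,0.003,0.018,0,0,0,0.008,0.0055,0.03,0,0,0,0.0085,0.0055,0.039,0,0,0,0.0085,0.0055,0.044,0,0,0,0.0085,0.0055,0.046,0,0,0,0.0085,0.0055,0.047,0,0,0,0.0085,0.0055,0.048,0,0,0]'|egrep 'force|pos|open'; python3 -m inch '[0,0,0.0005,0,0,0,0,0,0.001,0,0,0,0,0,0.001,0,0,0]'|egrep 'force|pos|open'
```

```text
tool_pos: [0.557, 0.265, 0.0665]
contact_force: [0.3, -0.7, -2.5]
opening: 0.0441
gripper_force: 30.0
tool_pos: [0.5572, 0.2649, 0.0658]
contact_force: [0.0, 0.9, -2.9]
opening: 0.0442
gripper_force: 30.0
```

```bash
python3 -m inch '[0,0,0.0004,0,0,0,0,0,0.0008,0,0,0,0,0,0.0008,0,0,0]'|egrep 'force|pos|open'
```

```text
tool_pos: [0.557, 0.2648, 0.0647]
contact_force: [-0.3, 0.5, -2.8]
opening: 0.0443
gripper_force: 30.0
```

```bash
python3 -m inch '[0,0,0.0003,0,0,0,0,0,0.0006,0,0,0,0,0,0.0006,0,0,0]'|egrep 'force|pos|open'
```

```text
tool_pos: [0.5571, 0.2649, 0.0644]
contact_force: [-1.0, -1.8, 1.8]
opening: 0.0438
gripper_force: 30.0
```

Contact made. Releasing and rising.

```bash
python3 -m inch '[0,0,-0.0002,0,0,0,0,0,-0.0002,0,0,0,0,0,-0.0002,0,0,0,0,0,-0.0002,0,0,0,0,0,-0.0002,0,0,0,0,0,-0.0002,0,0,0,0,0,-0.0002,0,0,0,0,0,-0.0002,0,0,0]' 0.088|egrep 'force|pos|open';python3 -m inch '[0,0,-0.01,0,0,0,0,0,-0.03,0,0,0,0,0,-0.06,0,0,0,0,0,-0.09,0,0,0,0,0,-0.12,0,0,0,0,0,-0.135,0,0,0,0,0,-0.14,0,0,0,0,0,-0.14,0,0,0]'|egrep 'clock|pos|open'; python3 -c "
from h import *
delta((.524,.141,.202),np.radians(-16))"
```

```text
tool_pos: [0.557, 0.2649, 0.0642]
contact_force: [-0.7, -0.1, 0.1]
opening: 0.0875
gripper_force: 0.0
clock: 14.1
tool_pos: [0.5576, 0.2653, 0.2061]
opening: 0.0882
pos [0.5576 0.2653 0.2061] d [-0.1287  0.0019  0.0039] rv [ 0.0024 -0.0019  0.0002] F [ 0.4  -0.02  0.01] op 0.0882 gf 0.0 t 14.1
```

```bash
python3 -m inch '[-0.04,0.001,0,0,0,0,-0.08,0.002,0,0,0,0,-0.115,0.002,0,0,0,0,-0.127,0.002,0,0,0,0,-0.1285,0.002,0.02,0,0,0,-0.1285,0.002,0.04,0,0,0,-0.1285,0.002,0.05,0,0,0,-0.1285,0.002,0.05,0,0,0]'|egrep 'clock|pos|open'; python3 -c "
from h import *
from cell import ctrl
c=ctrl.capture('top');np.savez('/tmp/t2.npz',**c)
c=ctrl.capture('wrist');np.savez('/tmp/w5.npz',**c)
print('eye',[(g,s,plane(c,*g,.1)) for g,s,_ in blobs(c,(0,0,40),(180,60,255),80,(280,0,370,340)) if s[4]<1200])
print('blue',[(g,s) for g,s,_ in blobs(c,(95,80,30),(125,255,255),60,(230,0,420,340))])
delta((.524,.141,.063),np.radians(-16))"
```

```text
clock: 14.77
tool_pos: [0.5215, 0.1404, 0.1512]
opening: 0.0877
eye [(array([321.1,  40.9]), array([311,  28,  22,  27, 466], dtype=int32), array([0.55585739, 0.26428777, 0.1       ])), (array([325.3, 271.6]), array([317, 262,  18,  22, 285], dtype=int32), array([0.52349327, 0.14190743, 0.1       ]))]
blue [(array([323.8,  95.3]), array([ 276,   48,   93,   76, 2451], dtype=int32)), (array([317.9, 220.9]), array([ 281,  197,   82,   64, 1897], dtype=int32))]
pos [0.5232 0.1414 0.1539] d [-0.0002  0.001   0.0908] rv [-0.0015  0.0002  0.0012] F [ 0.5  -1.1  -0.59] op 0.0877 gf 0.0 t 14.8667
```

```bash
python3 -m inch '[0,0,0.02,0,0,0,0,0,0.045,0,0,0,0,0,0.065,0,0,0,0,0,0.08,0,0,0,0,0,0.088,0,0,0,0,0,0.09,0,0,0,0,0,0.09,0,0,0,0,0,0.09,0,0,0]'|egrep 'clock|force|pos|open'; python3 -m inch '[0,0,0,0,0,0,0,0,0,0,0,0,0,0,0,0,0,0,0,0,0,0,0,0,0,0,0,0,0,0,0,0,0,0,0,0,0,0,0,0,0,0,0,0,0,0,0,0]' 0.02|egrep 'force|pos|open'
```

```text
clock: 15.53
tool_pos: [0.5243, 0.1413, 0.0653]
contact_force: [1.0, -0.3, 0.5]
opening: 0.0879
gripper_force: 0.0
tool_pos: [0.5239, 0.1407, 0.0644]
contact_force: [1.8, -0.2, 0.3]
opening: 0.0445
gripper_force: 30.0
```

Gripped. Lifting high, and refining the mat centre from the earlier wrist view.

```bash
python3 -m inch '[0,0,-0.002,0,0,0,0,0,-0.01,0,0,0,0,0,-0.03,0,0,0,0,0,-0.06,0,0,0,0,0,-0.095,0,0,0,0,0,-0.13,0,0,0,0,0,-0.15,0,0,0,0,0,-0.155,0,0,0]'|egrep 'clock|force|pos|open'
python3 - <<'E'
from h import *
from scipy.optimize import least_squares
for n in("w1","w2","top0"):
    w=np.load(f"/tmp/{n}.npz");w={k:w[k] for k in w}
    b=blobs(w,(60,80,40),(90,255,255),300,(340,150,450,420))
    k=max(b,key=lambda t:t[1][4])[2].astype(np.uint8)
    ct=max(cv2.findContours(k,0,1)[0],key=len)[:,0]
    if n=="w1": ct=ct[(ct[:,0]<398)&(ct[:,1]<350)]
    if n=="w2": ct=ct[((ct[:,0]<400)|(ct[:,1]>392))&((ct[:,1]<350)|(ct[:,1]>392))]
    P=np.array([plane(w,*p,.004)[:2] for p in ct])
    f=least_squares(lambda c:np.hypot(*(P-c[:2]).T)-c[2],[.525,-.17,.055],loss="soft_l1",f_scale=.001)
    g=least_squares(lambda c:np.hypot(*(P-c[:2]).T)-.055,[.525,-.17],loss="soft_l1",f_scale=.001)
    print(n,len(ct),f.x.round(4),g.x.round(4))
delta((.525,-.17,.222),np.radians(-16))
E
```

```text
clock: 16.87
tool_pos: [0.5247, 0.1416, 0.2231]
contact_force: [1.5, -0.1, -5.7]
opening: 0.0444
gripper_force: 30.0
w1 92 [ 0.5239 -0.1685  0.0534] [ 0.5254 -0.1697]
w2 78 [ 0.5241 -0.1685  0.0533] [ 0.5247 -0.1666]
top0 152 [ 0.5265 -0.1715  0.0529] [ 0.5265 -0.1715]
pos [0.5247 0.1416 0.2231] d [-0.2995  0.086   0.0007] rv [ 0.0047 -0.0027  0.0005] F [ 1.48 -0.14 -5.7 ] op 0.0444 gf 30.0 t 16.8667
```

```bash
python3 -m inch '[-0.008,0.002,0,0,0,0,-0.025,0.007,0,0,0,0,-0.048,0.014,0,0,0,0,-0.073,0.021,0,0,0,0,-0.098,0.028,0,0,0,0,-0.123,0.035,0,0,0,0,-0.148,0.042,0,0,0,0,-0.173,0.05,0,0,0,0]'|egrep 'pos|force'; python3 -m inch '[-0.025,0.007,0,0,0,0,-0.05,0.014,0,0,0,0,-0.073,0.021,0,0,0,0,-0.094,0.027,0,0,0,0,-0.11,0.032,0,0,0,0,-0.12,0.035,0,0,0,0,-0.126,0.036,0,0,0,0,-0.126,0.036,0,0,0,0]'|egrep 'pos|force';python3 -m inch '[0,0,0,0,0,0,0,0,0,0,0,0]' >/dev/null
python3 - <<'E'
from h import *
delta((.525,-.169,.1764),np.radians(-16))
E
```

```text
tool_pos: [0.5214, -0.0414, 0.2165]
contact_force: [-0.0, 0.3, -6.1]
gripper_force: 30.0
tool_pos: [0.5225, -0.1715, 0.2177]
contact_force: [0.4, -1.5, -6.6]
gripper_force: 30.0
pos [ 0.5238 -0.1687  0.2189] d [0.     0.0013 0.0425] rv [-0.0008 -0.0008  0.0023] F [ 0.37 -0.48 -6.31] op 0.044 gf 30.0 t 18.3667
```

```bash
python3 -m inch '[0,0.001,0.004,0,0,0,0,0.001,0.012,0,0,0,0,0.001,0.022,0,0,0,0,0.001,0.032,0,0,0,0,0.001,0.038,0,0,0,0,0.001,0.042,0,0,0,0,0.001,0.0425,0,0,0,0,0.001,0.0425,0,0,0]'|egrep 'pos|force';python3 -m inch '[0,0,0,0,0,0,0,0,0,0,0,0,0,0,0,0,0,0,0,0,0,0,0,0]' >/dev/null
python3 - <<'E'
from h import *
from cell import ctrl
delta((.525,-.169,.1764),np.radians(-16))
a=ctrl.capture("side")["image"][:,:,::-1];b=ctrl.capture("top")["image"][:,:,::-1]
cv2.imwrite("pics/f1.png",cv2.resize(np.hstack([a[80:400,130:450],b[80:400,140:460]]),None,fx=1.25,fy=1.25))
E
```

```text
tool_pos: [0.5247, -0.1706, 0.1764]
contact_force: [-0.5, 0.5, -6.5]
gripper_force: 30.0
pos [ 0.525  -0.1707  0.1771] d [ 0.0016 -0.0005  0.0007] rv [0.0007 0.0001 0.0001] F [-0.04  0.14 -5.7 ] op 0.0442 gf 30.0 t 19.3667
```

View pics/f1.png

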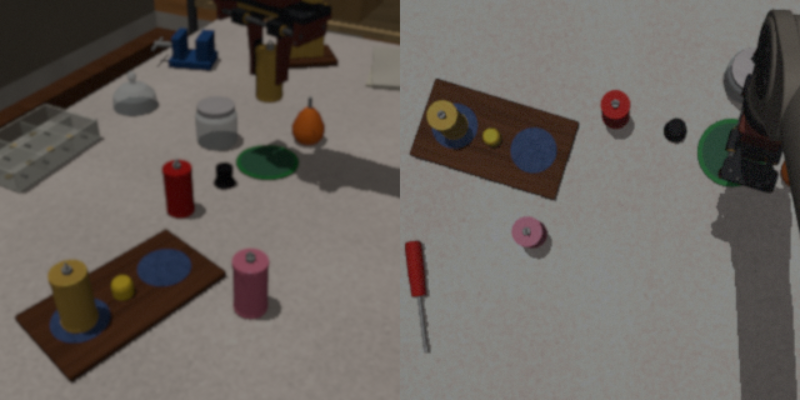

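The final views show the heavy weight held upright above the mat, its underside at about (268,98) with the mat at (267,161). The light weight stands alone on its blue spot, and the bystanders are where they were.

```bash
python3 -c "
from cell import ctrl;print(ctrl.close_job())"
```

```text
the job is handed in; nothing more can be done
None
```

The right weight (about 6.2 N) is the heavier and is held upright about 12 cm above the green mat; the left one (about 2.7 N) stands released on its own spot, and the job is handed in.

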